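# Load a paper roll on the slip unwinder

## Task

Take the white paper roll off its leaning peg on the blue rack and mount it on the upright spindle of the grey unwinder stand, lowering it all the way down onto the black flange before you let go. Then swing in the stand's tension arm, the one with the red knob, until its black roller rests against the mounted roll. Leave the yellow roll on its peg and do not disturb the small red-capped vial or the stamp.

Things in the scene. Friction and masses are not known exactly. Their poses are not given: they have to be found in the camera images.
- roll_white: rigid roll of white paper on a blue core, 52 mm outside diameter, 57 mm long, through bore of 24 mm, 0.12 kg. Origin: centre of its end face, the one against the rack at the start; z runs along the bore towards the free end. It starts on one of the rack's two pegs (either one), its axis leaning 30 degrees from vertical with the peg
- roll_yellow: the same roll in yellow on a black core, on the rack's other peg; to be left there
- rack: blue bent-sheet rack fixed on the table, 98 x 230 mm, 76 mm high at the back. Origin: centre of its underside, x to its back. Two steel pegs (20 mm diameter, 72 mm long, last 8 mm tapered) stand square on its sloping top, leaning 30 degrees from vertical towards its front (-x), feet at (0, +-55, 48) mm. Rolls come off only along the pegs
- unwinder: grey unwinder stand fixed on the table, base 140 x 200 x 12 mm; origin: centre of its underside, z up. It carries an upright steel spindle of 20 mm diameter at (0, -30) mm and the pivot of the tension arm at (45, 60) mm
- spindle_seat (a point): point on the spindle's axis on top of the black flange (48 mm diameter, 16 mm above the table), where the end face of a mounted roll rests; axes as the unwinder's
- spindle_top (a point): tip of the spindle, 72 mm above the seat; the last 8 mm taper to 12 mm diameter
- swing_pivot (a point): point on the vertical axis of the tension arm, 20 mm above the table
- swing_knob (a point): centre of the red knob at the tension arm's end: an upright cylinder 14 mm in diameter and 45 mm high, its top 135 mm above the table, 135 mm from the arm's pivot axis
- swing_roller (a point): centre of the black roller on the tension arm: 16 mm diameter, 40 mm high (28 to 68 mm above the table), 95 mm from the pivot axis
- tension_arm (a joint): angle of the tension arm, rad: 0 fully open (away from the spindle), growing counter-clockwise from above as it swings in; about 1.37 when its roller touches a seated roll, end stop 1.53. It turns with light friction and stays where it is left
- vial: small clear vial with a red cap, 25 mm diameter, 50 mm high, standing; origin at the centre of its underside; bystander
- stamp: red and black hand stamp, 27 x 36 x 71 mm, standing; origin at the centre of its underside; bystander
Things that resemble listed ones, but are neither listed nor needed, are in the scene too. Leave any green or turquoise look-alike of the roll_white alone.

How it is judged:
By the outcome, as a careful person would: the job done as asked, in the order asked, and still so for the second after the job is handed in, with the robot touching nothing.
It also fails if it takes over 54 s, if anything falls off the work surface, if the arm or the gripper's body presses on something with over 40 N, if the wrist force passes 120 N, or if a joint passes its speed limit or range.

## Robot

A 6-joint arm with a two-finger parallel gripper is mounted at the origin on a cart in front of the work surface, level with it; the furniture and walls round the work are solid. World frame = base frame: x ahead of the robot, y to its left, z up, the work surface at z = 0. Lengths are in m, angles in rad, forces in N, time in s.
With the tool pointing down it reaches from about 0.275 to 0.85 m from the base axis. Payload 5.2 kg.
Tool frame: the origin (TCP) lies midway between the tips of the shut fingers; the grasp point (between the pads) lies 19 mm behind it; z points along the fingers, x is the direction in which the jaws open and shut, and the axes are right-handed (so a half turn about z gives the same grasp; the last joint's range is limited). The gripper opens to 85 mm and grips with 20 to 120 N. Pads are 22 mm wide; open, the fingers measure 114 mm over their backs; the gripper's body (76 mm by 85 mm) begins 54 mm behind the grasp point. The pads swing forward as they close: fully open they stand 13 mm farther back than shut.
Start: joints at [0.943, 0.259, 1.535, -0, 1.348, -0.203], TCP at [0.227, 0.501, 0.231] pointing down, gripper open.
Joint ranges: [-3.14, 3.14], [-0.91, 2.08], [0.19, 2.58], [-1.22, 4.36], [0.22, 2.71], [-3.12, 3.12]. Speed limits (rad/s): [2.57, 2.57, 3.14, 3.14, 3.14, 3.14].

## Interface

Orientations are given as a rotation vector (axis times angle).
In Python, from bench import ctrl gives the robot as it stands.
- The arm moves only by the tool drive_tool, never from a script. Its argument "increments" is a list of rows, each an object with "delta_pos": the shift along the tool's x, y, z in cm, a list of three; "delta_rot": the turn, a rotation vector about the tool's x, y, z in degrees, a list of three; "jaw": the opening, from 0 (shut) to 1 (fully open). A call has 1 to 20 rows; each row is the pose to reach, as a shift and turn from the pose measured when the call began, along the tool's axes at that moment; what a row does not reach only later rows make up. A row lasts 1/8 s, in which the tool goes at most 62.5 mm and 10.7 degrees, less where a joint would pass 70% of its speed; a pose out of reach is approached as far as the arm can. A call with a gripper value outside its range is refused whole. The fingers move at their own pace and stop on an object; the grip force is fixed at half the most. Time passes only in rows, so rows that repeat a pose let the fingers close. It gives the time, the measured TCP pose, the force and the opening at its end, in the units of the state.
- ctrl.sense(): the state, without advancing time (a new reading comes with each control period).
- ctrl.read_camera(name): name is "scene" or "top"; returns a dict with "img" (384x512x3 uint8, red, green, blue), "mtx" (3x3 intrinsics, pixels), "R" (3x3) and "t" (3): a world point X has camera coordinates R X + t. Camera axes: x right, y down, z forward; pixel columns grow to the right and rows downward; lengths in m; the calibration is good to about 2 mm. A picture is of the moment at which its call begins. There is no depth.
- ctrl.finish_job(): hands the job in, once; it reports no verdict.
The state is a dict: "t": time; "joint_positions": joint angles; "qd": joint speeds; "joint_torque": joint torques, N m; "eef_pos": TCP position; "eef_rot": TCP orientation; "wrist_force": force on the tool from outside, world axes, zero at the start; "wrist_torque": the same for the moment, N m; "grip_width": opening from 0.0 (shut) to 1.0 (fully open).
Only numpy, scipy, OpenCV 4.12 (cv2) and the standard library are available. Lean on these libraries where they do the work, as an engineer would, in place of code of your own. Each camera call takes 0.05 s, during which the arm holds its last target. There are 200 camera calls.

## Working session

There is one attempt and no reset: what is moved stays moved. The work goes in short steps, Python scripts to look and compute and a tool call to move; the robot and the scene stay as the last step left them, time stands still between calls to the robot, and variables do not carry over. Pictures are saved under pics/ and viewed, about 8 in all and at most 12, crops included, and the job is handed in when it is done.

Besides the shell and the picture viewer there is one more tool, called after "Emit:" by a JSON object that holds its "op" and its "data". drive_tool: Moves the arm, as the interface text tells. Its arguments: {"type":"object","properties":{"increments":{"type":"array","items":{"type":"object","properties":{"delta_pos":{"type":"array","items":{"type":"number"}},"delta_rot":{"type":"array","items":{"type":"number"}},"jaw":{"type":"number"}}}}},"required":["increments"]}

```bash
mkdir -p pics; ls; python3 - <<'E'
from bench import ctrl
import cv2,numpy as np
s=ctrl.sense(); print({k:np.round(v,3) for k,v in s.items()})
for n in("scene","top"):
    d=ctrl.read_camera(n); np.savez(f"pics/{n}0.npz",**d)
    cv2.imwrite(f"pics/{n}0.png",d["img"][:,:,::-1]); print(n,np.round(d["mtx"],1).tolist(),np.round(-d["R"].T@d["t"],3),np.round(d["R"],2).tolist())
a=[cv2.imread(f"pics/{n}0.png") for n in("scene","top")]
E
```

```text
pics
{'t': np.float64(0.0), 'joint_positions': array([ 0.943,  0.259,  1.536,  0.   ,  1.348, -0.203]), 'qd': array([-0.   ,  0.   , -0.001,  0.   ,  0.001,  0.   ]), 'joint_torque': array([-1.0000e-03, -4.4603e+01, -2.9058e+01, -0.0000e+00,  1.2000e-02,
       -0.0000e+00]), 'eef_pos': array([0.226, 0.501, 0.23 ]), 'eef_rot': array([ 2.639,  1.703, -0.003]), 'wrist_force': array([0.121, 0.755, 1.227]), 'wrist_torque': array([ 0.009, -0.018, -0.014]), 'grip_width': np.float64(1.001)}
scene [[369.9, 0.0, 251.9], [0.0, 369.9, 191.6], [0.0, 0.0, 1.0]] [ 0.02  -0.74   0.873] [[0.83, -0.55, 0.01], [-0.37, -0.57, -0.73], [0.41, 0.61, -0.68]]
top [[380.6, 0.0, 260.2], [0.0, 380.6, 185.5], [0.0, 0.0, 1.0]] [ 0.441 -0.032  1.317] [[-0.02, -1.0, 0.0], [-1.0, 0.02, -0.05], [0.05, -0.0, -1.0]]
```

View pics/scene0.png

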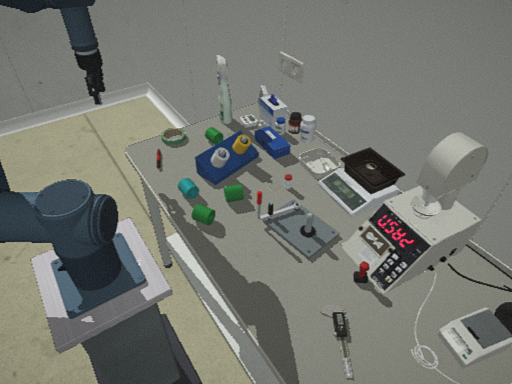

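View pics/top0.png

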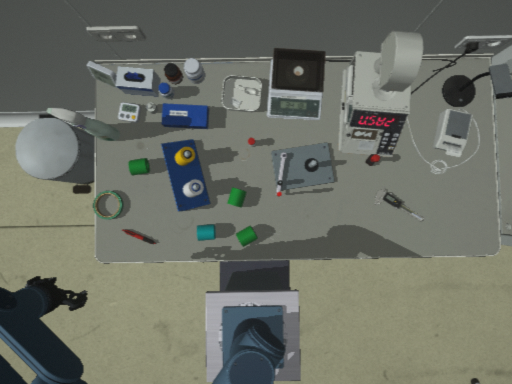

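The white roll is at top (193,187), the nearer peg, with yellow at (185,156). The rack front faces -y. The spindle is at top (311,164) and the red knob at (279,194). I'll enlarge both views to get exact pixels.

```bash
python3 - <<'E'
import cv2,numpy as np
a=cv2.imread("pics/top0.png")[135:215,155:345]; b=cv2.imread("pics/scene0.png")[125:260,190:345]
a=cv2.resize(a,None,fx=4.2,fy=4.2,interpolation=cv2.INTER_CUBIC); cv2.imwrite("pics/ta.png",a)
b=cv2.resize(b,None,fx=4.4,fy=4.4,interpolation=cv2.INTER_CUBIC); cv2.imwrite("pics/sa.png",b); print(a.shape,b.shape)
E
```

```text
(336, 798, 3) (594, 682, 3)
```

View pics/ta.png

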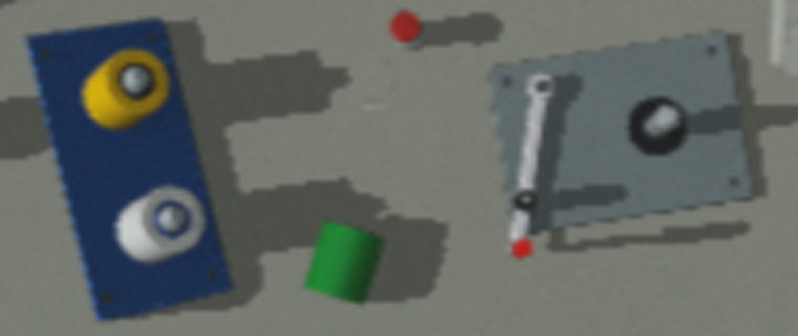

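View pics/sa.png

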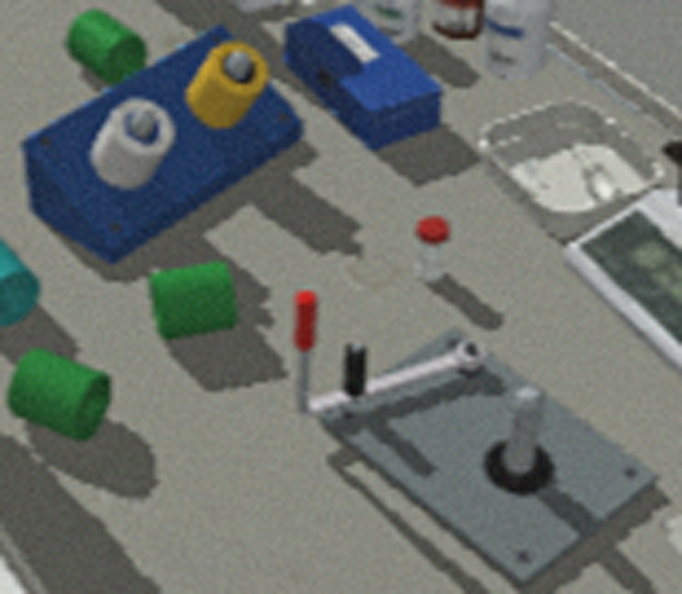

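Top crop: peg tips at white (173,219) and yellow (136,80), spindle tip (666,117), flange (657,127), knob (522,247), pivot (541,86). Scene crop: (146,117), (240,65), (530,393), (519,468), (307,297), (469,353) in the same order.

```bash
cat >h.py <<'E'
import numpy as np,cv2
from bench import ctrl
from scipy.spatial.transform import Rotation as Rot
def P(d): return d["mtx"]@np.c_[d["R"],d["t"]]
def tri(dt,ds,pt,ps):
    X=cv2.triangulatePoints(P(dt),P(ds),np.float64(pt).reshape(2,1),np.float64(ps).reshape(2,1)).ravel(); X=X[:3]/X[3]
    e=[proj(d,X)-p for d,p in((dt,pt),(ds,ps))]
    return X,np.round(np.concatenate(e),1)
def proj(d,X):
    p=P(d)@np.r_[X,1]; return p[:2]/p[2]
def ray(d,p,z):
    v=d["R"].T@np.linalg.solve(d["mtx"],np.r_[p,1]); c=-d["R"].T@d["t"]; return c+v*(z-c[2])/v[2]
E
python3 - <<'E'
from h import *
dt=dict(np.load("pics/top0.npz"));ds=dict(np.load("pics/scene0.npz"))
T=lambda x,y:np.array([155+(x+.5)/4.2-.5,135+(y+.5)/4.2-.5]); S=lambda x,y:np.array([190+(x+.5)/4.4-.5,125+(y+.5)/4.4-.5])
for n,a,b in[("wtip",(173,219),(146,117)),("ytip",(136,80),(240,65)),("sptip",(666,117),(530,393)),("flange",(657,127),(519,468)),("knob",(522,247),(307,297)),("pivot",(541,86),(469,353)),("vial",(405,26),(433,230))]:
    X,e=tri(dt,ds,T(*a),S(*b)); print(n,np.round(X,4),e)
for n,c,z in[("rackBackL",(27,37),.076),("frontL",(162,20),.019),("frontR",(232,288),.019),("backR",(100,320),.076),("un",(491,68),.012),("un",(727,32),.012),("un",(752,198),.012),("un",(523,232),.012),("green",(343,262),.05),("piv",(541,86),.025),("flange",(657,127),.016),("sptip",(666,117),.088)]:
    print(n,np.round(ray(dt,T(*c),z),4))
E
```

```text
wtip [0.5066 0.1663 0.1095] [ 0.2 -0.4 -0.5  0. ]
ytip [0.6134 0.1955 0.1006] [ 0.1 -0.3 -0.3  0. ]
sptip [ 0.5805 -0.2117  0.0867] [ 0.3 -0.4 -0.5  0. ]
flange [ 0.58   -0.2143  0.0137] [ 0.1 -0.2 -0.3  0. ]
knob [ 0.4796 -0.0953  0.1353] [ 0.1 -0.2 -0.3  0. ]
pivot [ 0.6123 -0.1182  0.0291] [-0.1  0.1  0.1 -0. ]
vial [ 0.6605 -0.0095  0.0472] [ 0.1 -0.1 -0.1  0. ]
rackBackL [0.6512 0.2855 0.076 ]
frontL [0.6731 0.1898 0.019 ]
frontR [0.4533 0.1346 0.019 ]
backR [0.4296 0.2296 0.076 ]
un [ 0.6304 -0.0788  0.012 ]
un [ 0.6571 -0.2735  0.012 ]
un [ 0.52   -0.2905  0.012 ]
un [ 0.4952 -0.1025  0.012 ]
green [0.4721 0.0426 0.05  ]
piv [ 0.6132 -0.1187  0.025 ]
flange [ 0.5791 -0.2135  0.016 ]
sptip [ 0.5791 -0.2106  0.088 ]
```

```bash
cat >>h.py <<'E'
def goal(pos,z,x):
    z=np.array(z)/np.linalg.norm(z); x=np.array(x,float); x-=z*(x@z); x/=np.linalg.norm(x)
    return np.array(pos),np.c_[x,np.cross(z,x),z]
def inc(pos,M,s=None):
    s=s or ctrl.sense(); R0=Rot.from_rotvec(s["eef_rot"])
    return np.round(R0.inv().apply(pos-s["eef_pos"])*100,2),np.round((R0.inv()*Rot.from_matrix(M)).as_rotvec(degrees=True),2)
th=np.radians(14.2); al=np.array([np.cos(th),np.sin(th),0]); xr=np.array([-al[1],al[0],0])
ax=-.5*xr+np.array([0,0,np.sqrt(.75)])
tip=np.array([.507,.164,.110]); foot=tip-.072*ax
E
python3 - <<'E'
from h import *
s=ctrl.sense(); print(Rot.from_rotvec(s["eef_rot"]).as_matrix().round(3), ax,foot)
for sg in(1,-1):
  print(sg,inc(*goal([.47,.08,.28],-ax,sg*al)),inc(*goal(foot+.12*ax,-ax,sg*al)))
E
```

```text
[[ 0.412  0.911 -0.001]
 [ 0.911 -0.412 -0.001]
 [-0.002 -0.    -1.   ]] [ 0.12265369 -0.48472267  0.8660254 ] [0.49816893 0.19890003 0.04764617]
1 (array([-28.3 ,  39.54,  -4.91]), array([27.96, 13.56, 50.23])) (array([-20.98,  40.94,   7.92]), array([27.96, 13.56, 50.23]))
-1 (array([-28.3 ,  39.54,  -4.91]), array([ -16.25,   33.53, -125.  ])) (array([-20.98,  40.94,   7.92]), array([ -16.25,   33.53, -125.  ]))
```

Emit:
{"op": "drive_tool", "data": {"increments": [{"delta_pos": [-5,7,-3],"delta_rot": [4,2,8],"jaw": 1},{"delta_pos": [-10,14,-5],"delta_rot": [9,4.5,16],"jaw": 1},{"delta_pos": [-15,21,-5],"delta_rot": [14,7,25],"jaw": 1},{"delta_pos": [-20,28,-5],"delta_rot": [19,9,34],"jaw": 1},{"delta_pos": [-25,35,-5],"delta_rot": [24,11.5,43],"jaw": 1},{"delta_pos": [-28.3,39.5,-5],"delta_rot": [28,13.6,50.2],"jaw": 1},{"delta_pos": [-28.3,39.5,-5],"delta_rot": [28,13.6,50.2],"jaw": 1},{"delta_pos": [-28.3,39.5,-5],"delta_rot": [28,13.6,50.2],"jaw": 1},{"delta_pos": [-28.3,39.5,-5],"delta_rot": [28,13.6,50.2],"jaw": 1},{"delta_pos": [-28.3,39.5,-5],"delta_rot": [28,13.6,50.2],"jaw": 1}]}}

```text
t: 1.35
eef_pos: [0.4692, 0.0805, 0.2805]
eef_rot: [-2.599, -0.323, 0.088]
wrist_force: [0.2, 0.5, 0.1]
grip_width: 0.996
```

```bash
python3 - <<'E'
from h import *
s=ctrl.sense(); print(s["t"],s["joint_positions"].round(2),s["wrist_force"].round(1))
for d in(.12,.1,.023):print(inc(*goal(foot+d*ax,-ax,al)))
E
```

```text
1.35 [-0.39  0.21  1.6   0.42  1.66 -0.67] [0.2 0.5 0.1]
(array([ 5.72,  2.34, 13.54]), array([-0.12,  0.03, -0.03]))
(array([ 5.72,  2.34, 15.54]), array([-0.12,  0.03, -0.03]))
(array([ 5.73,  2.36, 23.24]), array([-0.12,  0.03, -0.03]))
```

Emit:
{"op": "drive_tool", "data": {"increments": [{"delta_pos": [5.72,2.35,0],"jaw": 1},{"delta_pos": [5.72,2.35,5],"jaw": 1},{"delta_pos": [5.72,2.35,10],"jaw": 1},{"delta_pos": [5.72,2.35,13.5],"jaw": 1},{"delta_pos": [5.72,2.35,13.5],"jaw": 1},{"delta_pos": [5.72,2.35,13.5],"jaw": 1}]}}

```text
invalid input
```

```bash
python3 - <<'E'
from h import *
c=[]
for n,(y,x) in(("scene",(85,170)),("top",(115,140))):
    d=ctrl.read_camera(n); i=d["img"][y:y+120,x:x+110,::-1]; c.append(cv2.resize(np.ascontiguousarray(i),None,fx=3.6,fy=3.6,interpolation=cv2.INTER_CUBIC))
cv2.imwrite("pics/b.png",np.hstack(c))
print(inc(*goal(foot+.023*ax,-ax,al)))
E
```

```text
(array([ 5.75,  2.46, 23.23]), array([-0.09,  0.05,  0.08]))
```

View pics/b.png

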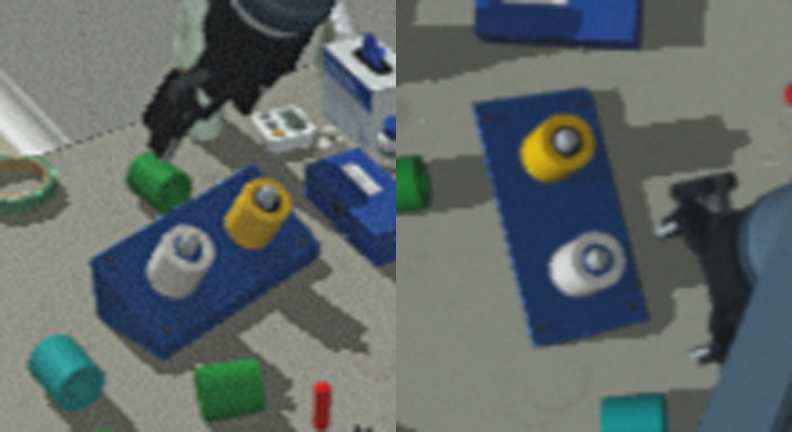

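The call was refused because rows need delta_rot, so the arm hasn't moved. The view shows the open gripper right of the rack, with white at top crop (588,263). I'll repeat the move.

Emit:
{"op": "drive_tool", "data": {"increments": [{"delta_pos": [5.75,2.4,0],"delta_rot": [0,0,0],"jaw": 1},{"delta_pos": [5.75,2.4,5],"delta_rot": [0,0,0],"jaw": 1},{"delta_pos": [5.75,2.4,10],"delta_rot": [0,0,0],"jaw": 1},{"delta_pos": [5.75,2.4,13.5],"delta_rot": [0,0,0],"jaw": 1},{"delta_pos": [5.75,2.4,13.5],"delta_rot": [0,0,0],"jaw": 1},{"delta_pos": [5.75,2.4,13.5],"delta_rot": [0,0,0],"jaw": 1}]}}

```text
t: 2.2
eef_pos: [0.5135, 0.1413, 0.1535]
eef_rot: [-2.599, -0.328, 0.085]
wrist_force: [0.8, -0.7, 1.0]
grip_width: 0.997
```

```bash
python3 - <<'E'
from h import *
c=[]
for n,(y,x) in(("scene",(85,170)),("top",(115,140))):
    d=ctrl.read_camera(n); i=d["img"][y:y+120,x:x+110,::-1]; c.append(cv2.resize(np.ascontiguousarray(i),None,fx=3.6,fy=3.6,interpolation=cv2.INTER_CUBIC))
cv2.imwrite("pics/c.png",np.hstack(c))
print(inc(*goal(foot+.023*ax,-ax,al)))
E
```

```text
(array([-0.14,  0.06,  9.91]), array([ 0.01, -0.11,  0.17]))
```

View pics/c.png

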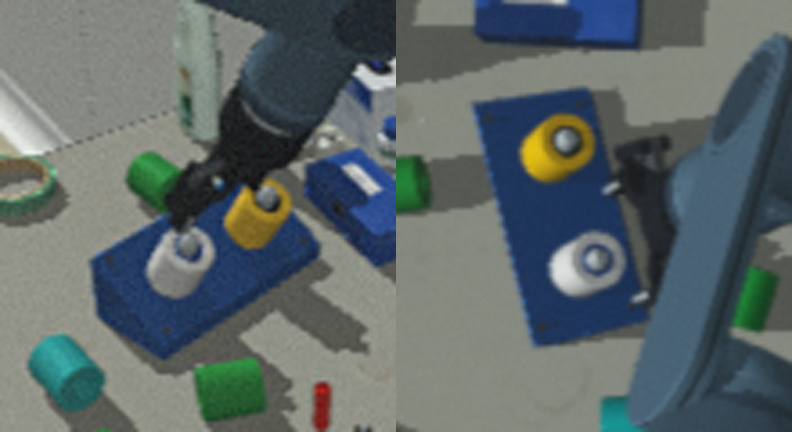

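The fingertips are at top crop (613,187) and (640,297). Their midpoint (626,242) lies on the extended roll axis, so the tool is aligned. I'll descend along the axis and close.

Emit:
{"op": "drive_tool", "data": {"increments": [{"delta_pos": [-0.14,0.06,1.5],"delta_rot": [0,0,0],"jaw": 1},{"delta_pos": [-0.14,0.06,3],"delta_rot": [0,0,0],"jaw": 1},{"delta_pos": [-0.14,0.06,4.5],"delta_rot": [0,0,0],"jaw": 1},{"delta_pos": [-0.14,0.06,6],"delta_rot": [0,0,0],"jaw": 1},{"delta_pos": [-0.14,0.06,7.5],"delta_rot": [0,0,0],"jaw": 1},{"delta_pos": [-0.14,0.06,9],"delta_rot": [0,0,0],"jaw": 1},{"delta_pos": [-0.14,0.06,9.9],"delta_rot": [0,0,0],"jaw": 1},{"delta_pos": [-0.14,0.06,9.9],"delta_rot": [0,0,0],"jaw": 1}]}}

```text
t: 3.3
eef_pos: [0.5004, 0.1881, 0.067]
eef_rot: [-2.6, -0.327, 0.085]
wrist_force: [0.8, 0.2, 0.2]
grip_width: 0.998
```

Emit:
{"op": "drive_tool", "data": {"increments": [{"delta_pos": [0,0,0],"delta_rot": [0,0,0],"jaw": 0.65},{"delta_pos": [0,0,0],"delta_rot": [0,0,0],"jaw": 0.6},{"delta_pos": [0,0,0],"delta_rot": [0,0,0],"jaw": 0.4},{"delta_pos": [0,0,0],"delta_rot": [0,0,0],"jaw": 0.3},{"delta_pos": [0,0,0],"delta_rot": [0,0,0],"jaw": 0.3},{"delta_pos": [0,0,0],"delta_rot": [0,0,0],"jaw": 0.3}]}}

```text
t: 4.05
eef_pos: [0.5014, 0.1877, 0.0679]
eef_rot: [-2.6, -0.327, 0.082]
wrist_force: [0.9, -2.9, 5.9]
grip_width: 0.598
```

```bash
python3 - <<'E'
from h import *
s=ctrl.sense(); M=Rot.from_rotvec(s["eef_rot"]).as_matrix()
print(s["wrist_force"].round(1),s["wrist_torque"].round(2),"tool:",(M.T@s["wrist_force"]).round(1),s["grip_width"])
print(inc(*goal(foot+.023*ax,-ax,al)))
E
```

```text
[ 0.9 -2.9  5.9] [-0.08 -0.06 -0.  ] tool: [ 0.2 -0.3 -6.6] 0.5979292859555492
(array([-0.04,  0.01,  0.04]), array([ 0.02, -0.16,  0.19]))
```

Gripped at about 51 mm against the 52 mm roll, with low lateral force. I'll pull off along the peg.

Emit:
{"op": "drive_tool", "data": {"increments": [{"delta_pos": [0,0,-0.7],"delta_rot": [0,0,0],"jaw": 0.3},{"delta_pos": [0,0,-1.5],"delta_rot": [0,0,0],"jaw": 0.3},{"delta_pos": [0,0,-2.5],"delta_rot": [0,0,0],"jaw": 0.3},{"delta_pos": [0,0,-3.5],"delta_rot": [0,0,0],"jaw": 0.3},{"delta_pos": [0,0,-4.5],"delta_rot": [0,0,0],"jaw": 0.3},{"delta_pos": [0,0,-5.5],"delta_rot": [0,0,0],"jaw": 0.3},{"delta_pos": [0,0,-6.5],"delta_rot": [0,0,0],"jaw": 0.3},{"delta_pos": [0,0,-7.5],"delta_rot": [0,0,0],"jaw": 0.3},{"delta_pos": [0,0,-8.5],"delta_rot": [0,0,0],"jaw": 0.3},{"delta_pos": [0,0,-10],"delta_rot": [0,0,0],"jaw": 0.3},{"delta_pos": [0,0,-12],"delta_rot": [0,0,0],"jaw": 0.3},{"delta_pos": [0,0,-12],"delta_rot": [0,0,0],"jaw": 0.3}]}}

```text
t: 5.55
eef_pos: [0.5171, 0.1286, 0.1733]
eef_rot: [-2.602, -0.327, 0.078]
wrist_force: [0.4, 0.4, -0.8]
grip_width: 0.6
```

```bash
python3 - <<'E'
from h import *
s=ctrl.sense();print(s["joint_positions"].round(2),s["wrist_force"].round(1),s["grip_width"])
sp=np.array([.5795,-.2125,0])
for x in ([1,0,0],al,[.97,-.24,0],[.7,-.7,0]):print(x,inc(*goal(sp+[0,0,.18],[0,0,-1],x)))
E
```

```text
[-0.28  0.37  1.65  0.46  1.41 -0.67] [ 0.4  0.4 -0.8] 0.5999915709181587
[1, 0, 0] (array([ -2.34,  29.65, -17.83]), array([-29.78,   3.32,  14.01]))
[0.96944535 0.24530739 0.        ] (array([ -2.34,  29.65, -17.83]), array([-29.88,  -0.39,   0.14]))
[0.97, -0.24, 0] (array([ -2.34,  29.65, -17.83]), array([-29.37,   6.95,  27.59]))
[0.7, -0.7, 0] (array([ -2.34,  29.65, -17.83]), array([-27.36,  15.08,  57.94]))
```

Emit:
{"op": "drive_tool", "data": {"increments": [{"delta_pos": [0,-1,-5],"delta_rot": [0,0,0],"jaw": 0.3},{"delta_pos": [-0.4,4,-9],"delta_rot": [-5,0.5,2.3],"jaw": 0.3},{"delta_pos": [-0.8,9,-11.5],"delta_rot": [-10,1.1,4.6],"jaw": 0.3},{"delta_pos": [-1.2,14,-13.5],"delta_rot": [-15,1.6,7],"jaw": 0.3},{"delta_pos": [-1.6,19,-15.5],"delta_rot": [-20,2.2,9.3],"jaw": 0.3},{"delta_pos": [-2,24,-17.5],"delta_rot": [-25,2.8,11.6],"jaw": 0.3},{"delta_pos": [-2.34,28.65,-19.56],"delta_rot": [-29.8,3.3,14],"jaw": 0.3},{"delta_pos": [-2.34,28.65,-19.56],"delta_rot": [-29.8,3.3,14],"jaw": 0.3},{"delta_pos": [-2.34,28.65,-19.56],"delta_rot": [-29.8,3.3,14],"jaw": 0.3},{"delta_pos": [-2.34,28.65,-19.56],"delta_rot": [-29.8,3.3,14],"jaw": 0.3}]}}

```text
t: 6.8
eef_pos: [0.5791, -0.2113, 0.1998]
eef_rot: [-3.141, -0.002, 0.001]
wrist_force: [-0.1, -0.3, -1.1]
grip_width: 0.601
```

```bash
python3 - <<'E'
from h import *
s=ctrl.sense();print(s["joint_positions"].round(2),s["wrist_force"].round(1),s["grip_width"])
sp=np.array([.5795,-.2125,0])
print(inc(*goal(sp+[0,0,.14],[0,0,-1],[1,0,0])))
c=[]
for n,(y,x) in(("scene",(150,240)),("top",(105,250))):
    d=ctrl.read_camera(n); np.savez(f"pics/{n}1.npz",**d); i=d["img"][y:y+120,x:x+110,::-1]; c.append(cv2.resize(np.ascontiguousarray(i),None,fx=3.6,fy=3.6,interpolation=cv2.INTER_CUBIC))
cv2.imwrite("pics/d.png",np.hstack(c))
E
```

```text
[-0.53  0.4   1.41  0.    1.33 -0.53] [-0.1 -0.3 -1.1] 0.6014799579113582
(array([0.04, 0.12, 5.98]), array([-0.04,  0.04,  0.08]))
```

View pics/d.png

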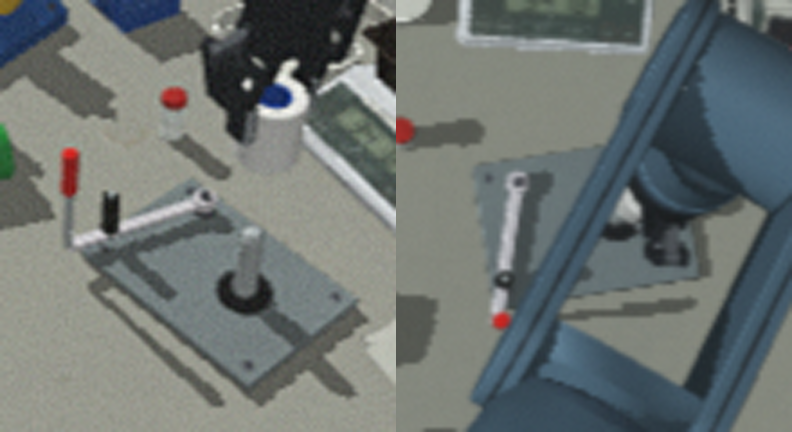

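The roll hangs upright. In the scene crop, its top bore is at about (278,97) and its lowest edge at about (272,172). I'll compare that with the predicted position.

```bash
python3 - <<'E'
from h import *
d=dict(np.load("pics/scene1.npz"));f=lambda X:((proj(d,np.array(X))-[240,150]+.5)*3.6-.5).round(1)
p=[.5791,-.2113]
for z in(.177,.234):
    a=np.linspace(0,6.28,90); E=np.array([f([p[0]+.026*np.cos(t),p[1]+.026*np.sin(t),z]) for t in a]); print(z,f(p+[z]),E.min(0),E.max(0))
print("tip",f([.5795,-.2125,.088]),"flange",f([.5795,-.2125,.016]))
i=d["img"][150:270,240:350].astype(int); m=((i.min(2)>135)&(np.ptp(i,2)<25)).astype(np.uint8); 
n,l,st,c=cv2.connectedComponentsWithStats(m); 
for k in range(1,n):
    if st[k,4]>60: print((st[k]*3.6).round(),(c[k]*3.6).round())
E
```

```text
0.177 [263.2 150.9] [229.2 128.3] [297.3 174.3]
0.234 [272.3  94.5] [237.  72.] [307.8 117.7]
tip [251.6 231.6] flange [242.1 290.1]
[    0.     0.   396.   432. 23202.] [176. 256.]
[184.   0.  61.  36. 317.] [209.  11.]
[317.  36.  79.  94. 716.] [364.  80.]
```

```bash
python3 - <<'E'
from h import *
d=dict(np.load("pics/scene1.npz"));i=d["img"].astype(int)
f=lambda X:proj(d,np.array(X)).round(2)
m=(i[...,2]-i[...,0]>40); m[:, :300]=0; m[:,335:]=0; m[:165]=0; m[190:]=0
y,x=np.nonzero(m); print(len(x),x.mean(),y.mean(),x.min(),x.max(),y.min(),y.max(),"pred",f([.5791,-.2113,.234]))
for p in([.589,-.2113,.234],[.5791,-.2013,.234],[.5791,-.2113,.244]):print(f(p))
c=cv2.resize(d["img"][158:205,290:340,::-1].copy(),None,fx=12,fy=12,interpolation=cv2.INTER_NEAREST); cv2.imwrite("pics/e.png",c)
E
```

```text
49 316.40816326530614 176.40816326530611 312 321 173 179 pred [315.28 175.88]
[318.1  174.56]
[312.82 173.85]
[315.75 173.  ]
```

View pics/e.png

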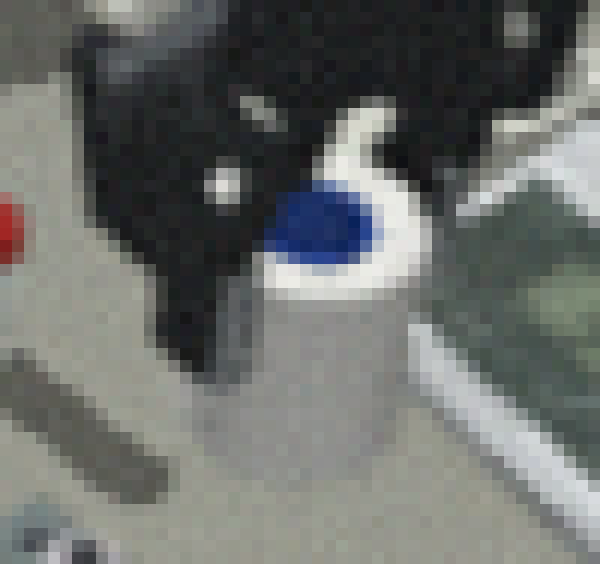

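The bore sits about (+1.0,+0.8) px from the prediction, which puts the roll about 3.5 mm toward -y in the hand. That matches it sagging on the peg. I'll compensate by +y 2.3 mm and descend, watching forces.

Emit:
{"op": "drive_tool", "data": {"increments": [{"delta_pos": [0.04,-0.23,3],"delta_rot": [0,0,0],"jaw": 0.3},{"delta_pos": [0.04,-0.23,6],"delta_rot": [0,0,0],"jaw": 0.3},{"delta_pos": [0.04,-0.23,8],"delta_rot": [0,0,0],"jaw": 0.3},{"delta_pos": [0.04,-0.23,8.5],"delta_rot": [0,0,0],"jaw": 0.3},{"delta_pos": [0.04,-0.23,9],"delta_rot": [0,0,0],"jaw": 0.3},{"delta_pos": [0.04,-0.23,9.5],"delta_rot": [0,0,0],"jaw": 0.3},{"delta_pos": [0.04,-0.23,10],"delta_rot": [0,0,0],"jaw": 0.3},{"delta_pos": [0.04,-0.23,10.3],"delta_rot": [0,0,0],"jaw": 0.3},{"delta_pos": [0.04,-0.23,10.3],"delta_rot": [0,0,0],"jaw": 0.3}]}}

```text
t: 8.02
eef_pos: [0.5796, -0.2095, 0.097]
eef_rot: [3.141, 0.002, -0.0]
wrist_force: [-0.3, -0.9, -2.3]
grip_width: 0.6
```

Low forces, and the bore should already be past the taper. I'll continue down.

Emit:
{"op": "drive_tool", "data": {"increments": [{"delta_pos": [0,0,0.7],"delta_rot": [0,0,0],"jaw": 0.3},{"delta_pos": [0,0,1.4],"delta_rot": [0,0,0],"jaw": 0.3},{"delta_pos": [0,0,2.1],"delta_rot": [0,0,0],"jaw": 0.3},{"delta_pos": [0,0,2.8],"delta_rot": [0,0,0],"jaw": 0.3},{"delta_pos": [0,0,3.5],"delta_rot": [0,0,0],"jaw": 0.3},{"delta_pos": [0,0,4.2],"delta_rot": [0,0,0],"jaw": 0.3},{"delta_pos": [0,0,4.7],"delta_rot": [0,0,0],"jaw": 0.3},{"delta_pos": [0,0,5],"delta_rot": [0,0,0],"jaw": 0.3},{"delta_pos": [0,0,5],"delta_rot": [0,0,0],"jaw": 0.3}]}}

```text
t: 9.15
eef_pos: [0.5795, -0.2096, 0.0467]
eef_rot: [3.141, 0.002, -0.001]
wrist_force: [-0.7, -3.2, -2.5]
grip_width: 0.598
```

Emit:
{"op": "drive_tool", "data": {"increments": [{"delta_pos": [0,0.05,0.3],"delta_rot": [0,0,0],"jaw": 0.3},{"delta_pos": [0,0.05,0.5],"delta_rot": [0,0,0],"jaw": 0.3},{"delta_pos": [0,0.05,0.6],"delta_rot": [0,0,0],"jaw": 0.3},{"delta_pos": [0,0.05,0.7],"delta_rot": [0,0,0],"jaw": 0.3},{"delta_pos": [0,0.05,0.7],"delta_rot": [0,0,0],"jaw": 0.3}]}}

```text
t: 9.78
eef_pos: [0.5795, -0.21, 0.04]
eef_rot: [3.141, 0.002, -0.001]
wrist_force: [-1.2, 1.5, 2.0]
grip_width: 0.596
```

Emit:
{"op": "drive_tool", "data": {"increments": [{"delta_pos": [0,0,0.1],"delta_rot": [0,0,0],"jaw": 0.3},{"delta_pos": [0,0,0.2],"delta_rot": [0,0,0],"jaw": 0.3},{"delta_pos": [0,0,0.2],"delta_rot": [0,0,0],"jaw": 0.3}]}}

```text
t: 10.15
eef_pos: [0.5795, -0.21, 0.0399]
eef_rot: [3.141, 0.002, 0.0]
wrist_force: [-4.6, 1.1, 12.9]
grip_width: 0.598
```

The tool has stopped at z = 0.0399 (expected about 0.039) with 13 N up, so the roll is seated on the flange. I'll release and rise.

Emit:
{"op": "drive_tool", "data": {"increments": [{"delta_pos": [0,0,0],"delta_rot": [0,0,0],"jaw": 0.6},{"delta_pos": [0,0,0],"delta_rot": [0,0,0],"jaw": 0.7},{"delta_pos": [0,0,0],"delta_rot": [0,0,0],"jaw": 0.85},{"delta_pos": [0,0,0],"delta_rot": [0,0,0],"jaw": 1},{"delta_pos": [0,0,0],"delta_rot": [0,0,0],"jaw": 1},{"delta_pos": [0,0,-2],"delta_rot": [0,0,0],"jaw": 1},{"delta_pos": [0,0,-4],"delta_rot": [0,0,0],"jaw": 1},{"delta_pos": [0,0,-7],"delta_rot": [0,0,0],"jaw": 1},{"delta_pos": [0,0,-11],"delta_rot": [0,0,0],"jaw": 1},{"delta_pos": [0,0,-15],"delta_rot": [0,0,0],"jaw": 1},{"delta_pos": [0,0,-19],"delta_rot": [0,0,0],"jaw": 1},{"delta_pos": [0,0,-20],"delta_rot": [0,0,0],"jaw": 1}]}}

```text
t: 11.65
eef_pos: [0.5808, -0.2105, 0.2431]
eef_rot: [3.138, 0.002, 0.008]
wrist_force: [-0.1, -0.5, -0.5]
grip_width: 0.999
```

```bash
python3 - <<'E'
from h import *
d=ctrl.read_camera("scene");np.savez("pics/scene2.npz",**d)
cv2.imwrite("pics/f.png",cv2.resize(d["img"][150:270,240:350,::-1].copy(),None,fx=4.5,fy=4.5,interpolation=cv2.INTER_CUBIC))
f=lambda X:((proj(d,np.array(X))-[240,150]+.5)*4.5-.5).round(1)
for z in(.016,.073): 
    E=np.array([f([.5795+.026*np.cos(t),-.2125+.026*np.sin(t),z]) for t in np.linspace(0,6.28,90)]); print(z,E.min(0),E.max(0))
s=ctrl.sense(); print(s["eef_pos"],s["wrist_force"].round(1))
k=np.array([.4796,-.0953]); pv=np.array([.6125,-.1185]); r=k-pv; print("r",np.hypot(*r),np.degrees(np.arctan2(r[1],r[0])))
for a in (0,1.37): 
    c,s_=np.cos(a),np.sin(a); print(a, pv+np.array([[c,-s_],[s_,c]])@r*.135/np.hypot(*r))
E
```

```text
0.016 [264.5 334.3] [341.3 392.1]
0.073 [272.4 276.9] [352.  334.9]
[ 0.58053756 -0.21036832  0.24272219] [ 1.4 -0.2  0.6]
r 0.1349097846710905 170.09780901385386
0 [ 0.47951113 -0.09528449]
1.37 [ 0.56322634 -0.24418654]
```

View pics/f.png

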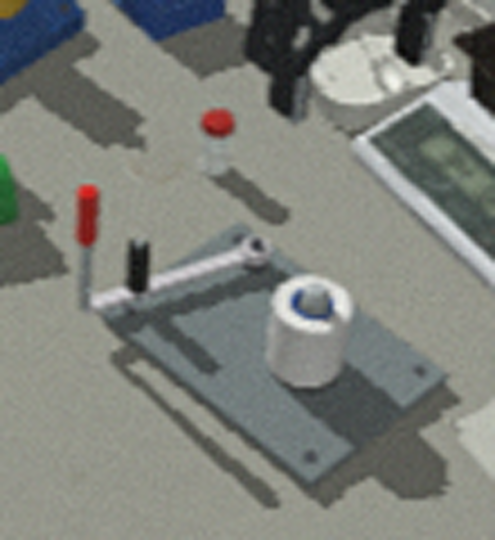

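The roll is seated, with its outline at crop x 272–352, y 277–390 against a prediction of 272–352, 277–392. The knob is undisturbed at (88,190). Next I'll take the knob in a loose cage with the jaws along the tangent.

Emit:
{"op": "drive_tool", "data": {"increments": [{"delta_pos": [-1,-1.2,0],"delta_rot": [0,0,10],"jaw": 0.65},{"delta_pos": [-2,-2.4,0],"delta_rot": [0,0,20],"jaw": 0.65},{"delta_pos": [-3,-3.5,0],"delta_rot": [0,0,30],"jaw": 0.65},{"delta_pos": [-4,-4.6,0],"delta_rot": [0,0,40],"jaw": 0.65},{"delta_pos": [-5,-5.8,0],"delta_rot": [0,0,50],"jaw": 0.65},{"delta_pos": [-6,-7,0],"delta_rot": [0,0,60],"jaw": 0.65},{"delta_pos": [-7,-8,0],"delta_rot": [0,0,70],"jaw": 0.65},{"delta_pos": [-8,-9.2,0],"delta_rot": [0,0,80],"jaw": 0.65},{"delta_pos": [-9,-10.4,0],"delta_rot": [0,0,90],"jaw": 0.65},{"delta_pos": [-10.1,-11.5,0],"delta_rot": [0,0,100],"jaw": 0.65},{"delta_pos": [-10.1,-11.5,3],"delta_rot": [0,0,100],"jaw": 0.65},{"delta_pos": [-10.1,-11.5,6],"delta_rot": [0,0,100],"jaw": 0.65},{"delta_pos": [-10.1,-11.5,7],"delta_rot": [0,0,100],"jaw": 0.65},{"delta_pos": [-10.1,-11.5,7],"delta_rot": [0,0,100],"jaw": 0.65}]}}

```text
t: 13.45
eef_pos: [0.479, -0.0955, 0.1709]
eef_rot: [-2.021, 2.405, -0.004]
wrist_force: [-0.4, -0.4, 1.2]
grip_width: 0.648
```

```bash
python3 - <<'E'
from h import *
s=ctrl.sense(); print(s["joint_positions"].round(2), s["eef_pos"].round(4),s["wrist_force"].round(1))
t=np.radians(260.1); print(inc(*goal([.4795,-.0953,.105],[0,0,-1],[np.cos(t),np.sin(t),0])))
E
```

```text
[-0.42  0.2   1.77 -0.    1.17  1.32] [ 0.479  -0.0955  0.1709] [-0.4 -0.4  1.2]
(array([-0.04, -0.04,  6.59]), array([-0.11, -0.09, -0.02]))
```

Emit:
{"op": "drive_tool", "data": {"increments": [{"delta_pos": [0,0,2],"delta_rot": [0,0,0],"jaw": 0.65},{"delta_pos": [0,0,4],"delta_rot": [0,0,0],"jaw": 0.65},{"delta_pos": [0,0,5.5],"delta_rot": [0,0,0],"jaw": 0.6},{"delta_pos": [0,0,6.6],"delta_rot": [0,0,0],"jaw": 0.5},{"delta_pos": [0,0,6.6],"delta_rot": [0,0,0],"jaw": 0.35},{"delta_pos": [0,0,6.6],"delta_rot": [0,0,0],"jaw": 0.35},{"delta_pos": [0,0,6.6],"delta_rot": [0,0,0],"jaw": 0.35}]}}

```text
t: 14.32
eef_pos: [0.4795, -0.0958, 0.1055]
eef_rot: [-2.021, 2.405, -0.006]
wrist_force: [-1.1, 0.7, -0.8]
grip_width: 0.351
```

```bash
python3 - <<'E'
from h import *
s=ctrl.sense(); print(s["eef_pos"].round(4),s["wrist_force"].round(1),s["grip_width"])
pv=np.array([.6125,-.1185])
for f in list(range(176,250,6))+[245,248,250,252]:
    p=np.radians(f); print(f,*inc(*goal(np.r_[pv+.135*np.array([np.cos(p),np.sin(p)]),.105],[0,0,-1],[-np.sin(p),np.cos(p),0])))
d=ctrl.read_camera("scene")
cv2.imwrite("pics/g.png",cv2.resize(d["img"][130:250,230:340,::-1].copy(),None,fx=4,fy=4,interpolation=cv2.INTER_CUBIC))
E
```

```text
[ 0.4795 -0.0958  0.1055] [-1.1  0.7 -0.8] 0.35079498655780045
176 [ 1.34 -0.06  0.06] [-0.18 -0.12 -5.92]
182 [ 2.73 -0.28  0.06] [ -0.17  -0.13 -11.92]
188 [ 4.1  -0.64  0.06] [ -0.17  -0.14 -17.92]
194 [ 5.42 -1.15  0.07] [ -0.16  -0.15 -23.92]
200 [ 6.68 -1.79  0.07] [ -0.15  -0.16 -29.92]
206 [ 7.86 -2.55  0.08] [ -0.14  -0.17 -35.92]
212 [ 8.96 -3.44  0.08] [ -0.14  -0.18 -41.92]
218 [ 9.96 -4.44  0.09] [ -0.13  -0.18 -47.92]
224 [10.85 -5.54  0.09] [ -0.12  -0.19 -53.92]
230 [11.63 -6.72  0.1 ] [ -0.11  -0.2  -59.92]
236 [12.27 -7.98  0.1 ] [ -0.1   -0.21 -65.92]
242 [12.78 -9.3   0.11] [ -0.09  -0.21 -71.92]
248 [ 13.14 -10.66   0.11] [ -0.08  -0.22 -77.92]
245 [12.98 -9.97  0.11] [ -0.09  -0.22 -74.92]
248 [ 13.14 -10.66   0.11] [ -0.08  -0.22 -77.92]
250 [ 13.24 -11.12   0.11] [ -0.08  -0.22 -79.92]
252 [ 13.31 -11.59   0.12] [-7.000e-02 -2.300e-01 -8.192e+01]
```

View pics/g.png

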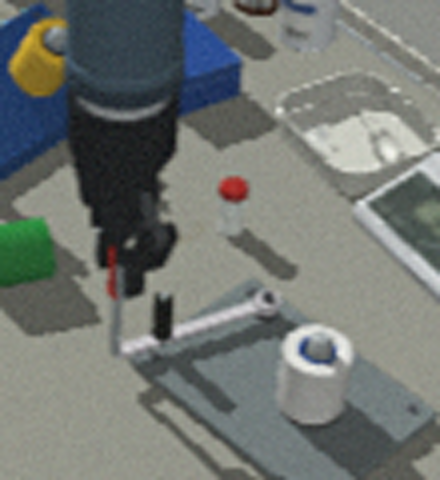

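The red knob (112,272) sits between the fingers. I'll swing along the arc, stopping short of contact.

Emit:
{"op": "drive_tool", "data": {"increments": [{"delta_pos": [0.7,0,0],"delta_rot": [0,0,-3],"jaw": 0.35},{"delta_pos": [1.34,-0.06,0.06],"delta_rot": [0,0,-5.9],"jaw": 0.35},{"delta_pos": [2.73,-0.28,0.06],"delta_rot": [0,0,-11.9],"jaw": 0.35},{"delta_pos": [4.1,-0.64,0.06],"delta_rot": [0,0,-17.9],"jaw": 0.35},{"delta_pos": [5.42,-1.15,0.06],"delta_rot": [0,0,-23.9],"jaw": 0.35},{"delta_pos": [6.68,-1.79,0.06],"delta_rot": [0,0,-29.9],"jaw": 0.35},{"delta_pos": [7.86,-2.55,0.06],"delta_rot": [0,0,-35.9],"jaw": 0.35},{"delta_pos": [8.96,-3.44,0.06],"delta_rot": [0,0,-41.9],"jaw": 0.35},{"delta_pos": [9.96,-4.44,0.06],"delta_rot": [0,0,-47.9],"jaw": 0.35},{"delta_pos": [10.85,-5.54,0.06],"delta_rot": [0,0,-53.9],"jaw": 0.35},{"delta_pos": [11.63,-6.72,0.06],"delta_rot": [0,0,-59.9],"jaw": 0.35},{"delta_pos": [12.0,-7.4,0.06],"delta_rot": [0,0,-63],"jaw": 0.35},{"delta_pos": [12.27,-7.98,0.06],"delta_rot": [0,0,-65.9],"jaw": 0.35},{"delta_pos": [12.55,-8.6,0.06],"delta_rot": [0,0,-69],"jaw": 0.35},{"delta_pos": [12.78,-9.3,0.06],"delta_rot": [0,0,-71.9],"jaw": 0.35},{"delta_pos": [12.78,-9.3,0.06],"delta_rot": [0,0,-71.9],"jaw": 0.35},{"delta_pos": [12.78,-9.3,0.06],"delta_rot": [0,0,-71.9],"jaw": 0.35}]}}

```text
t: 16.5
eef_pos: [0.5377, -0.2291, 0.1046]
eef_rot: [-3.041, 0.756, 0.038]
wrist_force: [-33.8, 21.9, 27.2]
grip_width: 0.351
```

```bash
python3 - <<'E'
from h import *
s=ctrl.sense(); M=Rot.from_rotvec(s["eef_rot"]).as_matrix(); print(s["eef_pos"].round(4),(M.T@s["wrist_force"]).round(1),s["grip_width"])
pv=np.array([.6125,-.1185]); r=s["eef_pos"][:2]-pv; print(np.degrees(np.arctan2(r[1],r[0]))%360,np.hypot(*r))
for n in("scene","top"):
    d=ctrl.read_camera(n); i=d["img"].astype(int); m=((i[...,0]-i[...,1:].max(2))>70).astype(np.uint8)
    N,l,st,c=cv2.connectedComponentsWithStats(m)
    print(n,[(st[k].tolist(),c[k].round(1).tolist()) for k in range(1,N) if st[k,4]>4])
    for a in(238,240,245,248.6):
        p=np.radians(a);print(a,proj(d,np.r_[pv+.135*np.array([np.cos(p),np.sin(p)]),.1125]).round(1))
E
```

```text
[ 0.5377 -0.2291  0.1046] [-40.8  -3.6 -26.2] 0.3512283391930953
235.9435154345725 0.1335543908651499
scene [([157, 155, 3, 5, 14], [157.9, 156.9]), ([285, 174, 7, 6, 30], [288.1, 176.7]), ([299, 211, 5, 13, 37], [301.1, 216.8]), ([378, 215, 13, 13, 65], [383.0, 221.2]), ([389, 222, 10, 4, 22], [393.5, 223.4]), ([385, 226, 29, 22, 185], [398.6, 236.1]), ([363, 264, 5, 4, 14], [365.4, 265.8]), ([361, 268, 7, 4, 12], [364.2, 269.4]), ([360, 273, 4, 4, 8], [361.9, 274.9])]
238 [304.7 217.8]
240 [306.4 217.8]
245 [310.5 217.5]
248.6 [313.4 217.1]
top [([360, 116, 3, 3, 7], [361.3, 117.1]), ([366, 116, 29, 10, 103], [378.8, 120.9]), ([358, 120, 8, 5, 20], [362.0, 122.0]), ([248, 138, 7, 7, 35], [250.9, 140.9]), ([132, 235, 11, 5, 26], [137.7, 236.4])]
238 [321.6 173.4]
240 [322.3 172.2]
245 [324.  168.9]
248.6 [325.  166.4]
```

The arm has already met the roll. The roller contact geometry gives an arm direction of about 231°, so the arm did not start at joint zero. The force is 40 N, so I'm backing off now.

Emit:
{"op": "drive_tool", "data": {"increments": [{"delta_pos": [-0.4,0,0],"delta_rot": [0,0,0],"jaw": 0.35},{"delta_pos": [-0.6,0,0],"delta_rot": [0,0,0],"jaw": 0.35},{"delta_pos": [-0.6,0,0],"delta_rot": [0,0,0],"jaw": 0.35}]}}

```text
t: 16.98
eef_pos: [0.5332, -0.227, 0.1051]
eef_rot: [-3.042, 0.756, 0.034]
wrist_force: [0.4, 0.4, 0.3]
grip_width: 0.346
```

```bash
python3 - <<'E'
from h import *
s=ctrl.sense(); M=Rot.from_rotvec(s["eef_rot"]).as_matrix(); print(s["eef_pos"].round(4),(M.T@s["wrist_force"]).round(1))
c=[]
for n,(y,x) in(("scene",(170,265)),("top",(120,265))):
    d=ctrl.read_camera(n); i=d["img"][y:y+95,x:x+80,::-1]; c.append(cv2.resize(i.copy(),None,fx=5,fy=5,interpolation=cv2.INTER_CUBIC))
cv2.imwrite("pics/i.png",np.hstack(c))
E
```

```text
[ 0.5332 -0.227   0.1051] [ 0.2 -0.5 -0.3]
```

View pics/i.png

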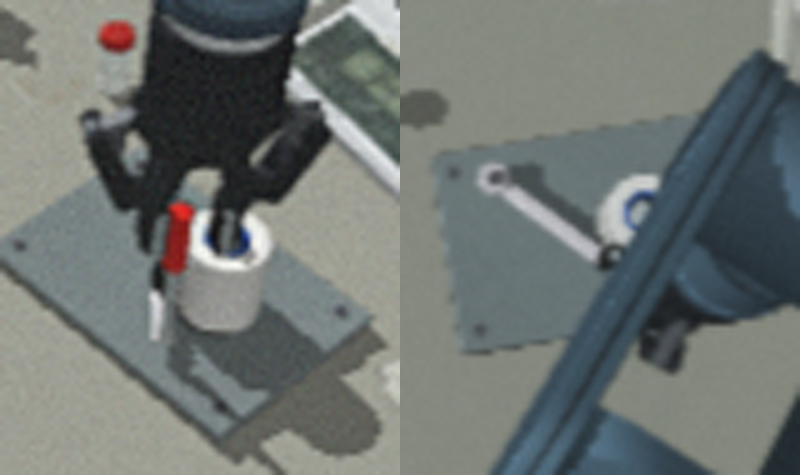

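The black roller (top crop (610,257)) is against the white roll, and the force is zero. I'll lift straight out and check the gap without the gripper in view.

Emit:
{"op": "drive_tool", "data": {"increments": [{"delta_pos": [0,0,0],"delta_rot": [0,0,0],"jaw": 0.4},{"delta_pos": [0,0,-1],"delta_rot": [0,0,0],"jaw": 0.4},{"delta_pos": [0,0,-3],"delta_rot": [0,0,0],"jaw": 0.4},{"delta_pos": [0,0,-6],"delta_rot": [0,0,0],"jaw": 0.4},{"delta_pos": [0,0,-10],"delta_rot": [0,0,0],"jaw": 0.4},{"delta_pos": [0,0,-15],"delta_rot": [0,0,0],"jaw": 0.4},{"delta_pos": [-6,0,-20],"delta_rot": [0,0,0],"jaw": 0.4},{"delta_pos": [-12,-6,-20],"delta_rot": [0,0,0],"jaw": 0.4},{"delta_pos": [-18,-12,-20],"delta_rot": [0,0,0],"jaw": 0.4},{"delta_pos": [-24,-12,-20],"delta_rot": [0,0,0],"jaw": 0.4},{"delta_pos": [-24,-12,-20],"delta_rot": [0,0,0],"jaw": 0.4}]}}

```text
t: 18.45
eef_pos: [0.3797, -0.0092, 0.3116]
eef_rot: [-3.042, 0.755, 0.033]
wrist_force: [1.1, -1.4, 0.5]
grip_width: 0.399
```

```bash
python3 - <<'E'
from h import *
s=ctrl.sense(); print(s["t"],s["eef_pos"].round(3),s["wrist_force"].round(1))
c=[]
for n,(y,x,h,w) in(("scene",(170,265,95,80)),("top",(130,160,95,185))):
    d=ctrl.read_camera(n); np.savez(f"pics/{n}3.npz",**d)
    i=d["img"][y:y+h,x:x+w,::-1]; c.append(cv2.resize(i.copy(),None,fx=3,fy=3,interpolation=cv2.INTER_CUBIC))
    i=d["img"].astype(int); m=((i[...,0]-i[...,1:].max(2))>70).astype(np.uint8)
    N,l,st,ce=cv2.connectedComponentsWithStats(m)
    print(n,[ce[k].round(1).tolist() for k in range(1,N) if st[k,4]>4 and 240<ce[k][0]<345])
    pv=np.array([.6125,-.1185])
    for a in(226,228,230.7,233):
        p=np.radians(a);print(a,proj(d,np.r_[pv+.135*np.array([np.cos(p),np.sin(p)]),.1125 if n=="scene" else .135]).round(1))
cv2.imwrite("pics/j.png",np.hstack(c))
E
```

```text
18.45 [ 0.38  -0.009  0.312] [ 1.1 -1.4  0.5]
scene [[287.9, 176.5], [300.2, 216.7]]
226 [294.6 217.2]
228 [296.3 217.4]
230.7 [298.6 217.7]
233 [300.5 217.8]
top [[250.8, 140.7], [319.4, 176.6]]
226 [317.4 180. ]
228 [318.4 178.9]
230.7 [319.7 177.3]
233 [320.7 176. ]
```

View pics/j.png

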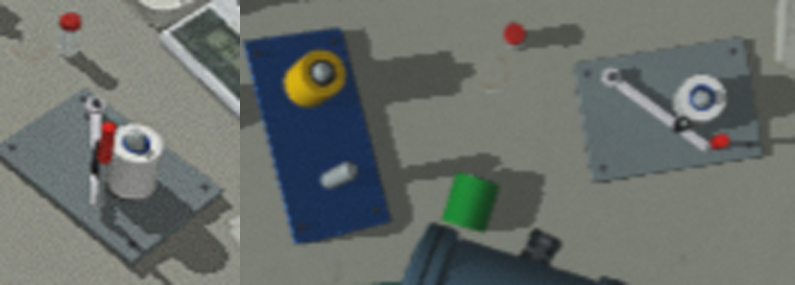

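The knob is at about 231–233° against a computed contact angle of 231°, and the roller is at the roll. The vial, stamp and yellow roll are unmoved. To rule out a sub-millimetre rebound gap I'll re-enter the same way and make a soft push.

Emit:
{"op": "drive_tool", "data": {"increments": [{"delta_pos": [6,0,0],"delta_rot": [0,0,0],"jaw": 0.4},{"delta_pos": [12,6,0],"delta_rot": [0,0,0],"jaw": 0.4},{"delta_pos": [18,12,0],"delta_rot": [0,0,0],"jaw": 0.4},{"delta_pos": [24,12,0],"delta_rot": [0,0,0],"jaw": 0.4},{"delta_pos": [24,12,5],"delta_rot": [0,0,0],"jaw": 0.4},{"delta_pos": [24,12,10],"delta_rot": [0,0,0],"jaw": 0.4},{"delta_pos": [24,12,14],"delta_rot": [0,0,0],"jaw": 0.4},{"delta_pos": [24,12,14],"delta_rot": [0,0,0],"jaw": 0.4},{"delta_pos": [24,12,14],"delta_rot": [0,0,0],"jaw": 0.4}]}}

```text
t: 19.68
eef_pos: [0.534, -0.2255, 0.1682]
eef_rot: [-3.043, 0.752, 0.029]
wrist_force: [1.0, 0.2, 0.9]
grip_width: 0.397
```

```bash
python3 - <<'E'
from h import *
s=ctrl.sense(); M=Rot.from_rotvec([-3.042,.756,.034]).as_matrix(); print(s["eef_pos"].round(4),s["wrist_force"].round(1),inc(np.array([.5332,-.227,.1051]),M))
E
```

```text
[ 0.534  -0.2255  0.1682] [1.  0.2 0.9] (array([0.12, 0.18, 6.31]), array([-0.04, -0.19,  0.15]))
```

Emit:
{"op": "drive_tool", "data": {"increments": [{"delta_pos": [0.12,0.18,1],"delta_rot": [0,0,0],"jaw": 0.4},{"delta_pos": [0.12,0.18,2.5],"delta_rot": [0,0,0],"jaw": 0.4},{"delta_pos": [0.12,0.18,4],"delta_rot": [0,0,0],"jaw": 0.4},{"delta_pos": [0.12,0.18,5.5],"delta_rot": [0,0,0],"jaw": 0.4},{"delta_pos": [0.12,0.18,6.2],"delta_rot": [0,0,0],"jaw": 0.35},{"delta_pos": [0.12,0.18,6.2],"delta_rot": [0,0,0],"jaw": 0.35},{"delta_pos": [0.2,0.18,6.2],"delta_rot": [0,0,0],"jaw": 0.35},{"delta_pos": [0.25,0.18,6.2],"delta_rot": [0,0,0],"jaw": 0.35},{"delta_pos": [0.3,0.18,6.2],"delta_rot": [0,0,0],"jaw": 0.35},{"delta_pos": [0.3,0.18,6.2],"delta_rot": [0,0,0],"jaw": 0.35}]}}

```text
t: 20.92
eef_pos: [0.5349, -0.2279, 0.1064]
eef_rot: [-3.043, 0.752, 0.028]
wrist_force: [0.1, 0.0, -0.3]
grip_width: 0.353
```

Emit:
{"op": "drive_tool", "data": {"increments": [{"delta_pos": [0.05,0,0],"delta_rot": [0,0,0],"jaw": 0.35},{"delta_pos": [0.1,0,0],"delta_rot": [0,0,0],"jaw": 0.35},{"delta_pos": [0.1,0,0],"delta_rot": [0,0,0],"jaw": 0.35}]}}

```text
t: 21.3
eef_pos: [0.5358, -0.2284, 0.1064]
eef_rot: [-3.043, 0.752, 0.028]
wrist_force: [-0.1, 1.0, -0.7]
grip_width: 0.35
```

Emit:
{"op": "drive_tool", "data": {"increments": [{"delta_pos": [0.05,0,0],"delta_rot": [0,0,0],"jaw": 0.35},{"delta_pos": [0.1,0,0],"delta_rot": [0,0,0],"jaw": 0.35},{"delta_pos": [0.1,0,0],"delta_rot": [0,0,0],"jaw": 0.35}]}}

```text
t: 21.68
eef_pos: [0.5363, -0.2287, 0.1063]
eef_rot: [-3.043, 0.752, 0.03]
wrist_force: [-2.3, 0.8, 1.1]
grip_width: 0.346
```

Emit:
{"op": "drive_tool", "data": {"increments": [{"delta_pos": [0.05,0,0],"delta_rot": [0,0,0],"jaw": 0.35},{"delta_pos": [0.1,0,0],"delta_rot": [0,0,0],"jaw": 0.35},{"delta_pos": [0.1,0,0],"delta_rot": [0,0,0],"jaw": 0.35}]}}

```text
t: 22.05
eef_pos: [0.5365, -0.2288, 0.1062]
eef_rot: [-3.043, 0.752, 0.032]
wrist_force: [-4.7, 1.6, 2.6]
grip_width: 0.346
```

The push now meets stiff resistance: about 5 N with only 0.2 mm of travel, so the roller is against the roll. I'll ease off slowly and withdraw.

Emit:
{"op": "drive_tool", "data": {"increments": [{"delta_pos": [-0.05,0,0],"delta_rot": [0,0,0],"jaw": 0.35},{"delta_pos": [-0.1,0,0],"delta_rot": [0,0,0],"jaw": 0.35},{"delta_pos": [-0.2,0,0],"delta_rot": [0,0,0],"jaw": 0.35},{"delta_pos": [-0.3,0,0],"delta_rot": [0,0,0],"jaw": 0.35},{"delta_pos": [-0.4,0,0],"delta_rot": [0,0,0],"jaw": 0.4},{"delta_pos": [-0.4,0,0],"delta_rot": [0,0,0],"jaw": 0.4},{"delta_pos": [-0.4,0,-2],"delta_rot": [0,0,0],"jaw": 0.4},{"delta_pos": [-0.4,0,-5],"delta_rot": [0,0,0],"jaw": 0.4},{"delta_pos": [-0.4,0,-10],"delta_rot": [0,0,0],"jaw": 0.4},{"delta_pos": [-0.4,0,-15],"delta_rot": [0,0,0],"jaw": 0.4},{"delta_pos": [-6,0,-20],"delta_rot": [0,0,0],"jaw": 0.4},{"delta_pos": [-12,-6,-20],"delta_rot": [0,0,0],"jaw": 0.4},{"delta_pos": [-18,-12,-20],"delta_rot": [0,0,0],"jaw": 0.4},{"delta_pos": [-24,-12,-20],"delta_rot": [0,0,0],"jaw": 0.4},{"delta_pos": [-24,-12,-20],"delta_rot": [0,0,0],"jaw": 0.4}]}}

```text
t: 23.92
eef_pos: [0.3819, -0.0114, 0.3119]
eef_rot: [-3.043, 0.75, 0.031]
wrist_force: [0.4, -0.3, 0.1]
grip_width: 0.399
```

```bash
python3 - <<'E'
from h import *
s=ctrl.sense(); print(s["t"],s["eef_pos"].round(3),s["wrist_force"].round(1))
for n in("scene","top"):
    d=ctrl.read_camera(n); i=d["img"].astype(int); m=((i[...,0]-i[...,1:].max(2))>70).astype(np.uint8)
    N,l,st,ce=cv2.connectedComponentsWithStats(m)
    print(n,[ce[k].round(1).tolist() for k in range(1,N) if st[k,4]>4 and 240<ce[k][0]<410])
    o=np.load(f"pics/{n}3.npz")["img"].astype(int); D=np.abs(o-i).max(2)[150:230,265:345]; print("changed px near stand",(D>60).sum())
    o=np.load(f"pics/{n}0.npz")["img"]; i0=o.astype(int); m=((i0[...,0]-i0[...,1:].max(2))>70).astype(np.uint8)
    N,l,st,ce=cv2.connectedComponentsWithStats(m); print(" start",[ce[k].round(1).tolist() for k in range(1,N) if st[k,4]>4 and 240<ce[k][0]<410])
E
```

```text
23.925 [ 0.382 -0.011  0.312] [ 0.4 -0.3  0.1]
scene [[288.0, 176.5], [300.2, 216.8], [384.2, 216.2], [381.0, 223.1], [388.5, 220.2], [393.3, 223.3], [398.6, 236.1], [364.0, 264.9]]
changed px near stand 0
 start [[287.9, 176.5], [259.0, 196.7], [384.4, 216.2], [382.6, 222.5], [393.3, 223.3], [395.2, 233.0], [405.0, 241.9], [363.9, 264.9]]
top [[361.3, 117.1], [366.6, 117.2], [371.0, 121.2], [380.1, 121.2], [390.8, 120.1], [361.9, 122.2], [385.6, 124.3], [250.8, 140.8], [374.8, 157.7], [319.4, 176.6]]
changed px near stand 10
 start [[361.3, 117.1], [366.6, 117.2], [371.0, 121.1], [380.1, 121.2], [390.6, 120.3], [361.9, 122.2], [385.6, 124.3], [250.8, 140.8], [374.8, 157.6], [278.8, 193.6]]
```

All steady, so I'm handing it in.

```bash
python3 -c "
from bench import ctrl
print(ctrl.finish_job())"
```

```text
the job is handed in; nothing more can be done
None
```

The white roll is on the unwinder spindle, seated on the flange, and the tension arm's roller rests against it. I handed the job in at about 24 s, and it reported no verdict.

- **Roll:** I pulled it off along its leaning peg and lowered it until it stopped at z = 0.040 (0.039 expected) with 13 N upward, then let go. Its outline in the scene camera afterwards matched the prediction for a seated roll.
- **Tension arm:** I swung it in by the knob. A second soft push met about 5 N with only 0.2 mm of travel, so the roller was in contact. The knob stayed put after I withdrew.
- **Bystanders:** the vial and stamp show the same pixel positions as at the start, and the yellow roll is still on its peg in the last picture I viewed.

**One check disagreed:** I assumed the tension arm started at joint angle 0, but it was already about 0.3 rad in. The first swing therefore met the roll early and the fingers pressed the knob sideways with about 41 N (49 N in total at the wrist). That is under the 120 N wrist limit. It is over 40 N, but through the fingers, which I took not to count as the arm or gripper body. I backed off at once and saw no displacement.

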